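# Index a peg-hub drilling jig to its next hole and lock the drill guide over it

## Task

The wooden hub on the sloping drilling jig has three of its six peg holes drilled; set the jig up for the fourth. Pull the spring plunger on the faceplate's lug out of its hole, turn the faceplate clockwise (seen from above) to the very next index hole and let the plunger snap fully in. Then slide the drill guide over the hub until it is fully home against its stop and swing its handle all the way round towards you to lock it there, leaving the other things on the bench where they lie.

Things in the scene. Friction and masses are not known exactly. Their poses are not given: they have to be found in the camera images.
- jig: The drilling jig: plywood base 242 by 328 mm, 18 mm thick, with a bed sloping at 30 degrees down to its left and a wooden pillar at its right, 142 mm tall, for the drill guide. It stays fixed, but stands elsewhere each time. Origin on the bench under the centre of the bed; x away from the robot, y to the jig's left, z up.
- index_center (a point): Centre of the upper face of the fixed steel index ring (200 mm across) on the sloping bed; its six 10 mm holes lie 85 mm from the centre, 60 degrees apart. z is the turning axis, square to the slope, leaning 30 degrees from vertical to the jig's left; x points up the slope (right), y is level, away from the robot.
- plunger_grip (a point): Middle of the plunger's black round pull knob, 24 mm thick, 26 mm tall; z is the pull axis, away from the slope. It is 85 mm from the turning axis, on the lug of the faceplate; seated, it is 46 mm above the ring's face. Start: low side, 210 degrees from x towards y of index_center (nearer the robot); next hole clockwise: at 150 degrees (farther away). The knob spins freely on the plunger.
- plunger (a joint): How far the plunger is pulled, m: 0 = fully in a hole. The pin sits 8 mm deep, so it clears the ring at 0.008; travel 0.014. Its spring pulls back with 6 N seated, 11 N fully pulled. Between holes the pin rides on the ring at about 0.008; it drops to 0 only over a hole, within about 1 mm.
- lever_grip (a point): Middle of the black upright handle knob, 24 mm thick, 38 mm tall, spinning freely at the end of the drill guide's swing lever, 62 mm from its pivot; z up. It is 23 mm above the lever's flat bar, 13 mm wide. While the lever is open it points to the jig's right, away from the hub.
- lever_pivot (a point): Point on the lever's upright axis, level with lever_grip; it moves with the guide's aluminium carriage (40 by 52 mm). y points along the slide towards home (the hub), x away from the robot, z up. The lever's bar and boss stay 18 mm or more below this point. A steel arm with the drill bush reaches from the carriage to the hub, lower still.
- drill_guide (a joint): How far the drill guide is drawn back, m: 0 = home against its stop, its bush over the hub; 0.045 = fully back. It slides level along y of lever_pivot with about 4 N of friction and stays where it is left. It can be pushed or drawn by the lever's knob.
- guide_lever (a joint): Swing of the lever, rad: 0 = open (pointing along minus y of lever_pivot), 1.571 = locked, at its stop (pointing along minus x, to the robot); grows clockwise seen from above. About 2 N at the knob; stays where left. Its hook passes a fixed stud only with the guide home; otherwise the stud stops it about halfway.
- faceplate (a joint): Turn of the faceplate, rad: 0 at the starting hole, growing clockwise seen from above (about minus z of index_center); the next hole is at 1.047. Friction holds it where it is left (about 2.5 N at the knob).
- hub_top (a point): Aluminium disc, 132 mm across, 10 mm thick, turning 1 mm above the ring; its 34 mm wide lug carries the plunger in a round housing 21 mm thick that ends 2 mm under the knob. Bolted on it is the wooden hub, 80 mm across, 32 mm tall, its top 43 mm above the ring. The point is the middle of the hub's top.
- dowel_1: Bystander: beech dowel, 19 mm thick, 160 mm long (along its y), lying left of the jig.
- dowel_2: Bystander: beech dowel, 15 mm thick, 190 mm long (along its y), lying left of the jig.
- glue_bottle: Bystander: white bottle of wood glue with an orange nozzle, 66 mm across, 186 mm tall, standing behind the jig, on the side of the drill-guide pillar; origin under its middle.
- offcut_1: Bystander: wood offcut, 45 by 90 by 22 mm, lying in front of the vice, left of the jig.

How it is judged:
On the way, in this order (a step that is already met when the one before it is completed fails the run):
1. the plunger is pulled clear of its starting hole (value of joint plunger above 0.0075 m), for 0.05 s.
2. the faceplate stands at the next hole clockwise with the plunger snapped fully in (value of joint faceplate between 1 and 1.09 rad and value of joint plunger below 0.0025 m), for 0.2 s.
3. the drill guide is pushed fully home (value of joint drill_guide below 0.004 m), for 0.1 s.
4. the lever is swung round to lock the guide (value of joint guide_lever above 1.4 rad), for 0.2 s.
At the end, for the whole second after the job is handed in: The faceplate stands one hole (60 degrees, within about 2.5 degrees) clockwise of where it began with the plunger in that hole to within 2.5 mm of fully seated, the drill guide is home to within 4 mm and its lever is swung to within 10 degrees of its locked stop; the bystanders are where they lay (all of step 2 and value of joint drill_guide below 0.004 m and value of joint guide_lever above 1.4 rad); the robot touches nothing.
It fails at once if a bystander on the bench is pushed away or knocked over (distance of any of dowel_1, dowel_2, glue_bottle, offcut_1 from where it was at the start of the episode above 0.04 m or angle between glue_bottle's own z axis and vertical above 0.5 rad).
It also fails if it takes over 51 s, if anything falls off the work surface, if the arm or the gripper's body presses on something with over 40 N, if the wrist force passes 120 N, or if a joint passes its speed limit or range.

## Robot

A 7-joint arm with a two-finger parallel gripper is mounted at the origin on a cart in front of the work surface, level with it; the furniture and walls round the work are solid. World frame = base frame: x ahead of the robot, y to its left, z up, the work surface at z = 0. Lengths are in m, angles in rad, forces in N, time in s.
With the tool pointing down it reaches from about 0.4 to 0.85 m from the base axis. Payload 10.4 kg.
Tool frame: the origin (TCP) lies midway between the tips of the shut fingers; the grasp point (between the pads) lies 19 mm behind it; z points along the fingers, y is the line along which they close (so a half turn about z gives the same grasp; the last joint's range is limited). The gripper opens to 87 mm and grips with 3 to 60 N. Pads are 19 mm wide; open, the fingers measure 117 mm over their backs; the gripper's body (75 mm by 190 mm) begins 51 mm behind the grasp point.
Start: joints at [1.326, 0.332, -0.065, 1.46, 0.022, 1.35, -0.088], TCP at [0.138, -0.61, 0.223] pointing down, gripper open.
Joint ranges: [-2.6, 2.6], [-0.5, 2.12], [-1.47, 1.34], [0.16, 2.42], [-1.27, 4.41], [0.06, 2.06], [-2.6, 2.6]. Speed limits (rad/s): [2.22, 2.22, 2.79, 2.79, 3.14, 3.14, 3.14].

## Interface

Orientations are given as a unit quaternion [x, y, z, w].
In Python, from bench import r gives the robot as it stands.
- The arm moves only by the tool arm_command, never from a script. Its arguments are lists of equal length, an entry for each row: "xyz": the shift along the world's x, y, z in m, a list of three; "rot": the turn, a rotation vector about the world's x, y, z in rad, a list of three. In form: {"xyz": [[tx, ty, tz], ...], "rot": [[ax, ay, az], ...]}. A call has 1 to 20 rows; each row is the pose to reach, as a shift and turn from the pose commanded when the call began; what a row does not reach only later rows make up. A row lasts 1/12 s, in which the tool goes at most 41.7 mm and 7.16 degrees, less where a joint would pass 70% of its speed; a pose out of reach is approached as far as the arm can. A call with a gripper value outside its range is refused whole. "grip" is the opening, from 0 (shut) to 1 (fully open), set as the call begins (left out, the last holds). The fingers move at their own pace and stop on an object; "squeeze" is the grip in N (left out, the last holds). Time passes only in rows, so rows that repeat a pose let the fingers close. It gives the time, the measured TCP pose, the force, the opening and the grip force at its end, in the units of the state.
- r.read_state(): the state, without advancing time (a new reading comes with each control period).
- r.camera(name): name is "side" or "top" or "wrist"; returns the picture (420x560x3 uint8, red, green, blue); there is no depth.
- r.camera_model(name): a dict with "fx", "fy", "cx", "cy" (pixels), "T" (4x4, takes a point from camera to world coordinates). Camera axes: x right, y up, looking along -z (the intrinsics and any distortion apply to the point x, -y, -z); pixel columns grow to the right and rows downward; lengths in m; the calibration is good to about 2 mm. A picture is of the moment at which its call begins: read the wrist's pose just before it. camera_model takes no time and is no camera call; for the wrist camera it gives the pose at the moment of the call.
- r.close_job(): hands the job in; it is judged then, once.
Trained networks look in the newest picture that a camera, given by its name, has taken for a name from the list of things; names that differ only in an ending like _2 or _b are one class to them, and where a whole thing is asked for, a point or a joint stands for the part that bears it (a point fixed in the world has none). Each returns a list of dicts, best first, with "conf" (0 to 1); they miss things now and then, are a little off and sometimes report something else, mostly with a low value. They report only what shows in the picture. A call takes as long as a camera call.
- r.look_for(label, camera): "at" ([x, y, z] in m, in the coordinates of the camera as it stood for that picture, good to about 4 mm: the middle of the surface that is visible of it).
- r.spot_point(label, camera): "at" ([x, y, z] in m, in the coordinates of the camera as it stood for that picture, good to about 4 mm: a listed point, or the origin of a listed thing).
The state is a dict: "time": time; "joint_positions": joint angles; "joint_vel": joint speeds; "joint_torque": joint torques, N m; "ee_pos": TCP position; "eef_rot": TCP orientation; "ft_force": force on the tool from outside, world axes, zero at the start; "torque": the same for the moment, N m; "width": finger opening in m; "grip_force": force on a finger pad.
Only numpy, scipy, OpenCV 4.12 (cv2) and the standard library are available. Lean on these libraries where they do the work, as an engineer would, in place of code of your own. Each camera call takes 0.05 s, during which the arm holds its last target. There are 200 camera calls.

## Working session

There is one attempt and no reset: what is moved stays moved. The work goes in short steps, Python scripts to look and compute and a tool call to move; the robot and the scene stay as the last step left them, time stands still between calls to the robot, and variables do not carry over. Pictures are saved under pics/ and viewed, at most 11 in all, crops included, and the job is handed in when it is done.

Besides the shell and the picture viewer there is one more tool, called after "Emit:" as name(argument=value, ...), one argument or row to a line, values as JSON. arm_command: Moves the arm, as the interface text tells. Its arguments: {"type":"object","properties":{"xyz":{"type":"array"},"rot":{"type":"array"},"grip":{"type":"number"},"squeeze":{"type":"number"}},"required":["xyz","rot"]}

```bash
ls; mkdir -p pics; cat > h.py <<'E'
import numpy as np,cv2
from bench import r
from scipy.spatial.transform import Rotation as R
def w(cam,d):
    T=np.array(cam["T"]);return (T@np.r_[d["at"],1])[:3]
def spot(labels,cam,save=None):
    m=r.camera_model(cam);im=r.camera(cam)
    if save: cv2.imwrite(save,im[:,:,::-1])
    for l in labels:
        print(cam,l,[(np.round(w(m,d),4).tolist(),round(d["conf"],2)) for d in r.spot_point(l,cam)[:2]])
E
python3 - <<'E'
from h import *
L=["jig","index_center","plunger_grip","lever_grip","lever_pivot","hub_top"]
for c in("side","top"): spot(L,c,f"pics/{c}0.png")
s=r.read_state();print(s["time"],s["ee_pos"],s["eef_rot"],s["width"])
a=cv2.imread("pics/side0.png");b=cv2.imread("pics/top0.png")
cv2.imwrite("pics/both.png",cv2.resize(np.hstack([a,b]),(800,300)))
E
```

```text
pics
side jig [([0.5553, 0.2284, -0.0008], 0.91)]
side index_center [([0.5525, 0.2325, 0.096], 0.77)]
side plunger_grip [([0.5094, 0.3173, 0.095], 0.58)]
side lever_grip [([0.5627, -0.0226, 0.2095], 0.67), ([0.5521, 0.2283, -0.0039], 0.25)]
side lever_pivot [([0.5664, 0.0339, 0.2076], 0.96)]
side hub_top [([0.5566, 0.2519, 0.1337], 0.9)]
top jig [([0.5561, 0.2289, 0.0025], 0.63)]
top index_center [([0.558, 0.229, 0.0957], 0.55)]
top plunger_grip [([0.5107, 0.3133, 0.102], 0.41), ([0.5541, 0.363, 0.0013], 0.4)]
top lever_grip [([0.5649, -0.025, 0.2072], 0.76), ([0.5592, 0.2295, 0.0967], 0.71)]
top lever_pivot [([0.5669, 0.034, 0.2146], 0.68)]
top hub_top [([0.5571, 0.2503, 0.1309], 0.74)]
0.7 [ 0.13751335 -0.60971979  0.22258418] [9.93857623e-01 1.10666265e-01 1.67808232e-05 5.68649201e-05] 0.08698829412611894
```

View pics/top0.png

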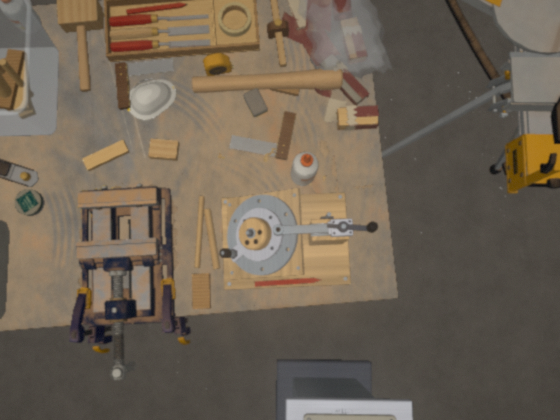

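View pics/side0.png

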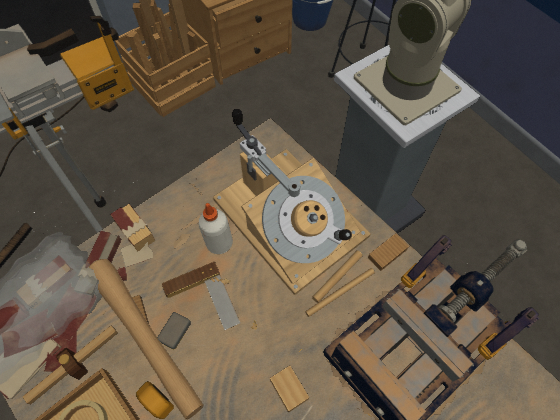

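The top view shows the hub and ring at about (258,233), the plunger knob at (226,254) and the lever knob at (372,227). The bottle is at (305,165) and the dowels lie left of the jig. The network reports fit this, so I'm moving over to the jig.

Emit:
arm_command(
  xyz=[
    [0.21, 0.11, 0.18],
    [0.21, 0.11, 0.18],
    [0.21, 0.11, 0.18],
    [0.21, 0.11, 0.18],
    [0.21, 0.11, 0.18],
    [0.21, 0.11, 0.18],
    [0.21, 0.11, 0.18],
    [0.4, 0.46, 0.22],
    [0.4, 0.46, 0.22],
    [0.4, 0.46, 0.22],
    [0.4, 0.46, 0.22],
    [0.4, 0.46, 0.22],
    [0.4, 0.46, 0.22],
    [0.4, 0.46, 0.22],
    [0.4, 0.46, 0.22],
    [0.4, 0.46, 0.22],
    [0.42, 0.76, 0.2],
    [0.42, 0.76, 0.2],
    [0.42, 0.76, 0.2],
    [0.42, 0.76, 0.2],
  ],
  rot=[
    [0, 0, 0.4],
    [0, 0, 0.4],
    [0, 0, 0.4],
    [0, 0, 0.4],
    [0, 0, 0.4],
    [0, 0, 0.4],
    [0, 0, 0.4],
    [0, 0, 1.1],
    [0, 0, 1.1],
    [0, 0, 1.1],
    [0, 0, 1.1],
    [0, 0, 1.1],
    [0, 0, 1.1],
    [0, 0, 1.1],
    [0, 0, 1.1],
    [0, 0, 1.1],
    [0, 0, 1.35],
    [0, 0, 1.35],
    [0, 0, 1.35],
    [0, 0, 1.35],
  ],
)

```text
time: 2.37
ee_pos: [0.5405, -0.0079, 0.431]
eef_rot: [0.707, 0.708, 0.0, 0.0]
ft_force: [0.6, -1.0, -0.5]
width: 0.0872
grip_force: 0.0
```

```bash
python3 - <<'E'
from h import *
s=r.read_state();print(s["time"],s["ee_pos"],R.from_quat(s["eef_rot"]).as_matrix().round(3).tolist(),np.round(s["joint_positions"],2))
E
```

```text
2.3667 [ 0.54049336 -0.00792943  0.43099344] [[-0.002, 1.0, 0.001], [1.0, 0.002, -0.0], [-0.0, 0.001, -1.0]] [ 0.5   0.18 -0.68  1.25  0.11  1.75 -0.15]
```

Emit:
arm_command(
  xyz=[
    [-0.01, 0.3, -0.05],
    [-0.01, 0.3, -0.05],
    [-0.01, 0.3, -0.05],
    [-0.01, 0.3, -0.05],
    [-0.01, 0.3, -0.05],
    [-0.01, 0.3, -0.05],
    [-0.01, 0.37, -0.13],
    [-0.01, 0.37, -0.13],
    [-0.01, 0.37, -0.13],
    [-0.01, 0.37, -0.13],
    [-0.01, 0.37, -0.13],
    [-0.01, 0.37, -0.13],
  ],
  rot=[
    [-0.5236, 0, 0],
    [-0.5236, 0, 0],
    [-0.5236, 0, 0],
    [-0.5236, 0, 0],
    [-0.5236, 0, 0],
    [-0.5236, 0, 0],
    [-0.5236, 0, 0],
    [-0.5236, 0, 0],
    [-0.5236, 0, 0],
    [-0.5236, 0, 0],
    [-0.5236, 0, 0],
    [-0.5236, 0, 0],
  ],
)

```text
time: 3.37
ee_pos: [0.5293, 0.3624, 0.2976]
eef_rot: [0.681, 0.685, -0.185, 0.183]
ft_force: [-1.2, -1.1, 0.1]
width: 0.0867
grip_force: 0.0
```

```bash
python3 - <<'E'
from h import *
s=r.read_state();print(s["time"],s["ee_pos"],R.from_quat(s["eef_rot"]).as_matrix().round(3).tolist(),np.round(s["joint_positions"],2))
for k in range(2): spot(["index_center","plunger_grip","hub_top","lever_pivot","lever_grip","jig"],"wrist","pics/w1.png")
E
```

```text
3.3667 [0.52926129 0.36238477 0.29757871] [[-0.007, 1.0, -0.002], [0.865, 0.005, -0.502], [-0.502, -0.005, -0.865]] [-0.52  0.71 -0.67  0.95  0.7   2.05 -0.97]
wrist index_center []
wrist plunger_grip [([0.5063, 0.3151, 0.1029], 0.78)]
wrist hub_top [([0.5525, 0.2496, 0.1382], 0.88)]
wrist lever_pivot [([0.5507, 0.3621, 0.0058], 0.28)]
wrist lever_grip [([0.5684, 0.3958, 0.0012], 0.44)]
wrist jig [([0.5607, 0.2266, -0.0014], 0.78), ([0.5077, 0.3146, 0.1017], 0.55)]
wrist index_center []
wrist plunger_grip [([0.5088, 0.3148, 0.1001], 0.7)]
wrist hub_top [([0.5542, 0.2473, 0.135], 0.72)]
wrist lever_pivot []
wrist lever_grip []
wrist jig [([0.5604, 0.2317, -0.0025], 0.59)]
```

View pics/w1.png

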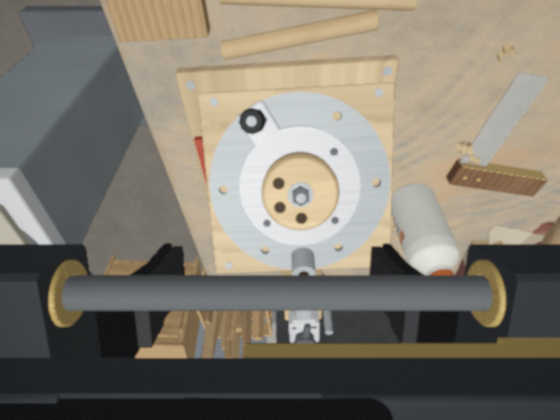

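The wrist view is face-on to the ring. The plunger knob is at (252,121), and the open index holes are at about (337,115), (376,182), (338,246), (265,249) and (223,189). I'll fit the ring pose from those holes.

```bash
cat >> h.py <<'E'
def ringpose(px,m):
    ang=np.deg2rad([150,90,30,-30,-90]);O=np.c_[.085*np.cos(ang),.085*np.sin(ang),0*ang]
    K=np.array([[m["fx"],0,m["cx"]],[0,m["fy"],m["cy"]],[0,0,1]])
    ok,rv,tv=cv2.solvePnP(O,np.array(px,float),K,None)
    e=cv2.projectPoints(O,rv,tv,K,None)[0][:,0]-px
    T=np.array(m["T"])@np.diag([1,-1,-1,1]);X=np.eye(4);X[:3,:3]=cv2.Rodrigues(rv)[0];X[:3,3]=tv[:,0]
    return T@X,e
E
python3 - <<'E'
from h import *
m=r.camera_model("wrist");print(m["fx"],m["cx"],m["cy"],m.keys())
im=cv2.imread("pics/w1.png").astype(float)
P=[]
for u,v in [(337,115),(376,182),(338,246),(265,249),(223,189)]:
    c=im[v-6:v+7,u-6:u+7];d=np.abs(c-np.median(c,(0,1))).sum(2);d[d<60]=0
    yy,xx=np.mgrid[-6:7,-6:7];P.append([u+(d*xx).sum()/d.sum(),v+(d*yy).sum()/d.sum()])
print(np.round(P,1).tolist())
X,e=ringpose(P,m);print(X.round(4),e.round(1).tolist())
for a in (210,180,150):
    t=np.deg2rad(a);print(a,(X@[.085*np.cos(t),.085*np.sin(t),.046,1])[:3].round(4))
E
```

```text
371.36433898007533 276.6586736627704 210.4386394059748 dict_keys(['fx', 'fy', 'cx', 'cy', 'T'])
[[339.9, 116.4], [377.6, 184.1], [338.6, 248.5], [264.5, 251.2], [221.8, 190.9]]
[[ 0.0394  0.9991  0.0175  0.5559]
 [-0.8877  0.027   0.4597  0.2354]
 [ 0.4588 -0.0336  0.8879  0.1022]
 [ 0.      0.      0.      1.    ]] [[-0.2, -0.1], [0.3, 0.1], [-0.3, -0.3], [-0.1, 0.3], [0.2, -0.0]]
210 [0.5113 0.3208 0.1107]
180 [0.5534 0.332  0.104 ]
150 [0.5963 0.3231 0.1078]
```

```bash
cat >> h.py <<'E'
def Xof(p):
    X=np.eye(4);B=np.array([[0,1,0],[-np.cos(np.pi/6),0,.5],[.5,0,np.cos(np.pi/6)]])
    X[:3,:3]=R.from_euler("z",p[3]).as_matrix()@B;X[:3,3]=p[:3];return X
def knob(X,a,h=.046):
    t=np.deg2rad(a);return (X@[.085*np.cos(t),.085*np.sin(t),h,1])[:3]
E
python3 - <<'E'
from h import *
from scipy.optimize import least_squares
m=r.camera_model("wrist");P=np.array([[339.9,116.4],[377.6,184.1],[338.6,248.5],[264.5,251.2],[221.8,190.9]])
Ti=np.linalg.inv(np.array(m["T"]))
def f(p):
    X=Xof(p);res=[]
    for a,q in zip([150,90,30,-30,-90],P):
        c=Ti@np.r_[knob(X,a,0),1];res+=[m["cx"]+m["fx"]*c[0]/-c[2]-q[0],m["cy"]-m["fy"]*c[1]/-c[2]-q[1]]
    k=knob(X,210);h=(X@[0,0,.043,1])[:3]
    return np.r_[res,(p[:3]-[.5553,.2308,.0959])/.003,(k-[.5088,.3151,.1])/.003,(h-[.555,.2497,.1342])/.002]
s=least_squares(f,[.555,.23,.096,.03]);X=Xof(s.x)
print(s.x.round(4),f(s.x).round(1))
for a in (210,150):
  k=knob(X,a);print(a,k.round(4),(k-.019*X[:3,2]).round(4))
print(X[:3,2])
E
```

```text
[0.556  0.2312 0.0971 0.0489] [-1.5  0.8 -0.4  0.4 -0.2  0.2  0.3 -0.2  1.7 -0.7  0.2  0.1  0.4  0.2
  0.2  0.  -0.   1.5  0.1]
210 [0.5094 0.3158 0.1001] [0.5098 0.3063 0.0837]
150 [0.5943 0.32   0.1001] [0.5947 0.3105 0.0837]
[-0.0244241   0.49940311  0.8660254 ]
```

Emit:
arm_command(
  xyz=[
    [-0.021, -0.006, -0.128],
    [-0.021, -0.006, -0.128],
    [-0.021, -0.006, -0.128],
    [-0.021, -0.006, -0.128],
    [-0.021, -0.006, -0.128],
  ],
  rot=[
    [0, 0, 0.035],
    [0, 0, 0.035],
    [0, 0, 0.035],
    [0, 0, 0.035],
    [0, 0, 0.035],
  ],
)

```text
time: 4.48
ee_pos: [0.5092, 0.353, 0.1715]
eef_rot: [0.67, 0.695, -0.182, 0.186]
ft_force: [0.8, -0.0, 1.1]
width: 0.0871
grip_force: 0.0
```

```bash
python3 - <<'E'
from h import *
s=r.read_state();print(s["time"],s["ee_pos"],R.from_quat(s["eef_rot"]).as_matrix().round(3).tolist(),np.round(s["joint_positions"],2))
for k in range(2): spot(["plunger_grip"],"wrist","pics/w2.png")
E
```

```text
4.4833 [0.50915823 0.35300762 0.17150178] [[-0.033, 0.999, 0.015], [0.864, 0.036, -0.503], [-0.503, -0.003, -0.864]] [-0.46  0.72 -0.69  1.22  0.69  1.81 -1.08]
wrist plunger_grip [([0.5052, 0.3118, 0.1037], 0.66)]
wrist plunger_grip [([0.5045, 0.3134, 0.1025], 0.9)]
```

View pics/w2.png

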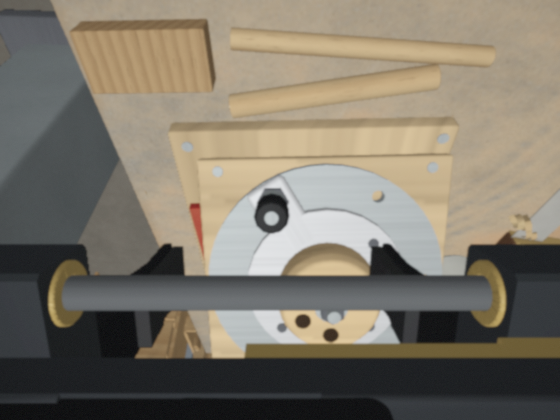

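The knob is at (271,212), centred between the fingers. Descending and gripping it.

Emit:
arm_command(
  xyz=[
    [-0.001, -0.02, -0.036],
    [-0.001, -0.035, -0.065],
    [-0.002, -0.048, -0.087],
    [-0.002, -0.048, -0.087],
    [-0.002, -0.048, -0.087],
    [-0.002, -0.048, -0.087],
  ],
  rot=[
    [0, 0, 0],
    [0, 0, 0],
    [0, 0, 0],
    [0, 0, 0],
    [0, 0, 0],
    [0, 0, 0],
  ],
)

```text
time: 5.18
ee_pos: [0.5085, 0.3081, 0.0885]
eef_rot: [0.671, 0.695, -0.178, 0.186]
ft_force: [-0.1, 0.9, 0.7]
width: 0.0869
grip_force: 0.0
```

Emit:
arm_command(
  xyz=[
    [0, 0, 0],
    [0, 0, 0],
    [0, 0, 0],
    [0, 0, 0],
    [0, 0, 0],
    [0, 0, 0],
    [0, 0, 0],
    [0, 0, 0],
  ],
  rot=[
    [0, 0, 0],
    [0, 0, 0],
    [0, 0, 0],
    [0, 0, 0],
    [0, 0, 0],
    [0, 0, 0],
    [0, 0, 0],
    [0, 0, 0],
  ],
  grip=0,
  squeeze=25,
)

```text
time: 5.85
ee_pos: [0.5077, 0.3061, 0.0858]
eef_rot: [0.671, 0.695, -0.18, 0.186]
ft_force: [0.1, -0.4, -0.1]
width: 0.0414
grip_force: 0.0
```

```bash
python3 - <<'E'
from h import *
spot(["plunger_grip"],"wrist","pics/w3.png")
E
```

```text
wrist plunger_grip [([0.5044, 0.3131, 0.0985], 0.64)]
```

View pics/w3.png

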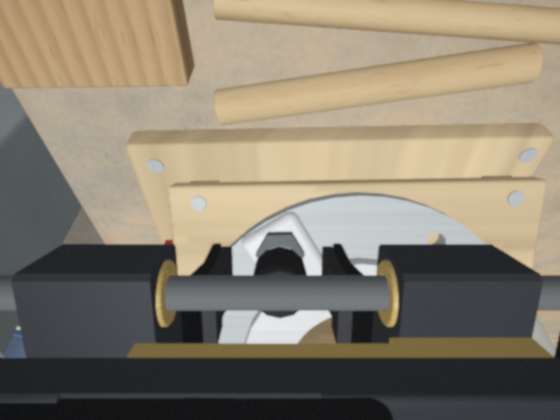

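The knob at (280,270) sits between the pads, which are still closing. Finishing the grip.

Emit:
arm_command(
  xyz=[
    [0, 0, 0],
    [0, 0, 0],
    [0, 0, 0],
    [0, 0, 0],
    [0, 0, 0],
  ],
  rot=[
    [0, 0, 0],
    [0, 0, 0],
    [0, 0, 0],
    [0, 0, 0],
    [0, 0, 0],
  ],
)

```text
time: 6.37
ee_pos: [0.508, 0.306, 0.086]
eef_rot: [0.671, 0.695, -0.18, 0.186]
ft_force: [2.0, 0.2, 0.9]
width: 0.0233
grip_force: 25.0
```

Emit:
arm_command(
  xyz=[
    [0, 0.003, 0.0052],
    [0, 0.006, 0.0104],
    [0, 0.006, 0.0104],
    [0, 0.006, 0.0104],
  ],
  rot=[
    [0, 0, 0],
    [0, 0, 0],
    [0, 0, 0],
    [0, 0, 0],
  ],
)

```text
time: 6.7
ee_pos: [0.5076, 0.3115, 0.0959]
eef_rot: [0.671, 0.695, -0.181, 0.186]
ft_force: [2.2, -4.9, -9.8]
width: 0.0229
grip_force: 25.0
```

Emit:
arm_command(
  xyz=[
    [0.0098, 0.0046, -0.0025],
    [0.0202, 0.0081, -0.0042],
    [0.0311, 0.0103, -0.0053],
    [0.0421, 0.0113, -0.0057],
    [0.0533, 0.0111, -0.0053],
    [0.0642, 0.0096, -0.0042],
    [0.0749, 0.0069, -0.0025],
    [0.0797, 0.0052, -0.0014],
    [0.0797, 0.0052, -0.0014],
    [0.0797, 0.0052, -0.0014],
  ],
  rot=[
    [0, 0, 0],
    [0, 0, 0],
    [0, 0, 0],
    [0, 0, 0],
    [0, 0, 0],
    [0, 0, 0],
    [0, 0, 0],
    [0, 0, 0],
    [0, 0, 0],
    [0, 0, 0],
  ],
)

```text
time: 7.53
ee_pos: [0.5882, 0.3178, 0.0945]
eef_rot: [0.671, 0.695, -0.179, 0.186]
ft_force: [6.8, 2.5, -13.5]
width: 0.0235
grip_force: 25.1
```

```bash
python3 - <<'E'
from h import *
spot(["plunger_grip"],"wrist","pics/w4.png")
spot(["plunger_grip"],"top");spot(["plunger_grip"],"side")
E
```

```text
wrist plunger_grip [([0.584, 0.3246, 0.1105], 0.96)]
top plunger_grip [([0.5668, 0.0313, 0.2127], 0.59), ([0.5913, 0.3288, 0.1112], 0.43)]
side plunger_grip []
```

View pics/w4.png

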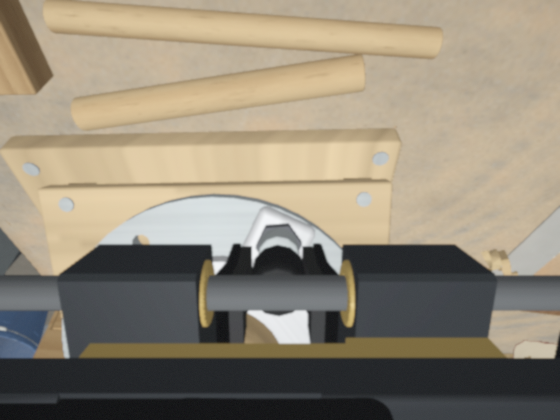

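The lug has turned with the knob, which is still between the pads at (280,270), about 4 degrees short of the hole. I'll loosen the grip so the pin rides on the ring.

Emit:
arm_command(
  xyz=[
    [0, 0, 0],
    [0, 0, 0],
    [0, -0.002, -0.004],
    [0, -0.002, -0.004],
  ],
  rot=[
    [0, 0, 0],
    [0, 0, 0],
    [0, 0, 0],
    [0, 0, 0],
  ],
  grip=0.33,
)

```text
time: 8.17
ee_pos: [0.5874, 0.315, 0.0914]
eef_rot: [0.671, 0.695, -0.18, 0.186]
ft_force: [-0.7, -0.3, -0.5]
width: 0.0285
grip_force: 0.0
```

Emit:
arm_command(
  xyz=[
    [0.001, -0.0004, 0.0003],
    [0.002, -0.0008, 0.0005],
    [0.003, -0.0012, 0.0008],
    [0.004, -0.0017, 0.001],
    [0.005, -0.0021, 0.0013],
    [0.006, -0.0026, 0.0015],
    [0.006, -0.0026, 0.0015],
  ],
  rot=[
    [0, 0, 0],
    [0, 0, 0],
    [0, 0, 0],
    [0, 0, 0],
    [0, 0, 0],
    [0, 0, 0],
    [0, 0, 0],
  ],
)

```text
time: 8.75
ee_pos: [0.5921, 0.3133, 0.0922]
eef_rot: [0.67, 0.696, -0.181, 0.185]
ft_force: [-5.7, 0.5, 1.4]
width: 0.0289
grip_force: 3.2
```

```bash
python3 - <<'E'
from h import *
for k in range(2): spot(["plunger_grip"],"wrist")
E
```

```text
wrist plunger_grip [([0.5854, 0.3249, 0.1065], 0.8)]
wrist plunger_grip [([0.5846, 0.3269, 0.1097], 0.88), ([0.5592, 0.2286, -0.0018], 0.35)]
```

Emit:
arm_command(
  xyz=[
    [0.001, -0.0005, 0.0003],
    [0.002, -0.001, 0.0005],
    [0.003, -0.0015, 0.0008],
    [0.0035, -0.0018, 0.001],
    [0.0035, -0.0018, 0.001],
  ],
  rot=[
    [0, 0, 0],
    [0, 0, 0],
    [0, 0, 0],
    [0, 0, 0],
    [0, 0, 0],
  ],
)

```text
time: 9.37
ee_pos: [0.5969, 0.3108, 0.0933]
eef_rot: [0.671, 0.695, -0.18, 0.186]
ft_force: [-2.6, -0.1, 0.1]
width: 0.0288
grip_force: 1.3
```

```bash
python3 - <<'E'
from h import *
for k in range(2): spot(["plunger_grip"],"wrist")
E
```

```text
wrist plunger_grip [([0.5893, 0.318, 0.1004], 0.89)]
wrist plunger_grip [([0.5926, 0.3179, 0.104], 0.86)]
```

Emit:
arm_command(
  xyz=[
    [0.001, -0.0005, 0.0003],
    [0.0015, -0.0008, 0.0004],
    [0.0015, -0.0008, 0.0004],
  ],
  rot=[
    [0, 0, 0],
    [0, 0, 0],
    [0, 0, 0],
  ],
)

```text
time: 9.82
ee_pos: [0.5979, 0.3102, 0.0937]
eef_rot: [0.67, 0.695, -0.18, 0.186]
ft_force: [-4.3, 0.6, 0.7]
width: 0.0285
grip_force: 2.5
```

```bash
python3 - <<'E'
from h import *
for k in range(2): spot(["plunger_grip"],"wrist","pics/w5.png")
E
```

```text
wrist plunger_grip [([0.5902, 0.3197, 0.1028], 0.87), ([0.5685, 0.394, 0.0021], 0.72)]
wrist plunger_grip [([0.5902, 0.316, 0.1025], 0.64)]
```

View pics/w5.png

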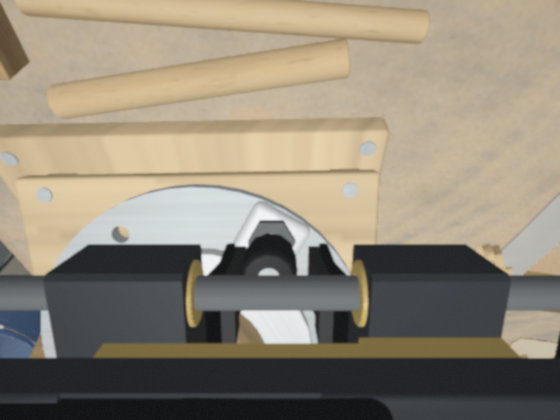

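The knob is now at (268,265), against the left pad and sitting lower, so it has probably snapped in. I'll back off along the axis and check.

Emit:
arm_command(
  xyz=[
    [-0.003, 0.001, 0],
    [-0.004, 0.015, 0.025],
    [-0.004, 0.03, 0.05],
    [-0.004, 0.045, 0.08],
    [-0.004, 0.06, 0.104],
    [-0.01, 0.06, 0.16],
    [-0.02, 0.05, 0.18],
    [-0.02, 0.05, 0.18],
  ],
  rot=[
    [0, 0, 0],
    [0, 0, 0],
    [0, 0, 0],
    [0, 0, 0],
    [0, 0, 0],
    [0, 0, 0],
    [0, 0, 0],
    [0, 0, 0],
  ],
  grip=0.8,
)

```text
time: 10.68
ee_pos: [0.5784, 0.3609, 0.2823]
eef_rot: [0.672, 0.695, -0.175, 0.186]
ft_force: [0.8, 1.1, 1.7]
width: 0.0679
grip_force: 0.0
```

```bash
python3 - <<'E'
from h import *
s=r.read_state();print(s["time"],s["ee_pos"],np.round(s["joint_positions"],2))
for k in range(3): spot(["plunger_grip","hub_top","index_center"],"wrist","pics/w6.png")
spot(["plunger_grip","lever_grip","lever_pivot"],"side");spot(["plunger_grip","lever_grip","lever_pivot"],"top")
E
```

```text
10.6833 [0.57844321 0.36093264 0.28228284] [-0.53  0.77 -0.62  0.86  0.75  2.01 -0.87]
wrist plunger_grip [([0.5915, 0.3161, 0.1037], 0.91)]
wrist hub_top [([0.5535, 0.2518, 0.1357], 0.82)]
wrist index_center [([0.5558, 0.2504, 0.1361], 0.28)]
wrist plunger_grip [([0.5913, 0.3179, 0.1005], 0.71), ([0.5675, 0.3933, -0.0001], 0.62)]
wrist hub_top [([0.5541, 0.249, 0.1356], 0.89)]
wrist index_center []
wrist plunger_grip [([0.5885, 0.3187, 0.1006], 0.63)]
wrist hub_top [([0.5535, 0.2513, 0.1332], 0.97)]
wrist index_center []
side plunger_grip [([0.5958, 0.3234, 0.0971], 0.53)]
side lever_grip [([0.5638, -0.0248, 0.2098], 0.61)]
side lever_pivot [([0.5686, 0.0338, 0.2073], 0.56)]
top plunger_grip [([0.5983, 0.321, 0.1057], 0.44)]
top lever_grip [([0.5647, -0.0249, 0.214], 0.88)]
top lever_pivot [([0.5649, 0.035, 0.2097], 0.57)]
```

View pics/w6.png

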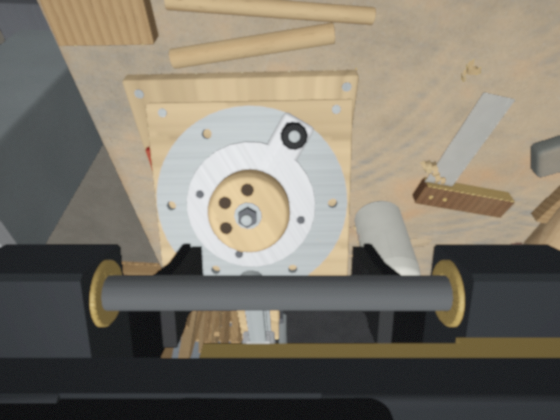

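The lug now points to the next hole, with the knob at (293,136) in this view. I'll use the side camera to check how deep it sits.

```bash
python3 - <<'E'
from h import *
im=r.camera("side")[:,:,::-1];cv2.imwrite("pics/side1.png",im)
m=r.camera_model("side");Ti=np.linalg.inv(np.array(m["T"]))
def pj(q):
    c=Ti@np.r_[q,1];return (m["cx"]-m["fx"]*c[0]/c[2],m["cy"]+m["fy"]*c[1]/c[2])
X=Xof([.556,.2312,.0971,.04])
for h in(.033,.059,.067):print(150,h,np.round(pj(knob(X,150,h)),1))
for h in(.033,.059):print(210,h,np.round(pj(knob(X,210,h)),1))
u,v=map(int,pj(knob(X,150)))
a=cv2.resize(im[v-30:v+30,u-40:u+40],None,fx=5,fy=5,interpolation=3)
i0=cv2.imread("pics/side0.png");u,v=map(int,pj(knob(X,210)))
b=cv2.resize(i0[v-30:v+30,u-40:u+40],None,fx=5,fy=5,interpolation=3)
cv2.imwrite("pics/cmp.png",np.hstack([a,b]))
E
```

```text
150 0.033 [313.1 256.6]
150 0.059 [317.6 256.9]
150 0.067 [319.1 256.9]
210 0.033 [342.2 235.4]
210 0.059 [347.3 235.1]
```

View pics/cmp.png

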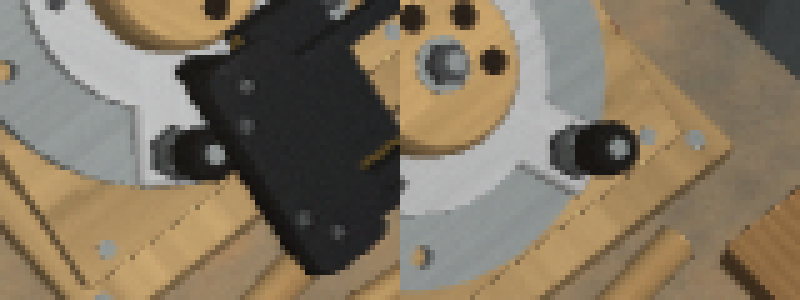

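The housing-to-knob gap matches the starting view, so the plunger is seated. Next I go above the lever knob with the tool pointing straight down.

Emit:
arm_command(
  xyz=[
    [0, -0.02, 0.04],
    [0, -0.04, 0.06],
    [-0.01, -0.08, 0.07],
    [-0.012, -0.386, 0.07],
    [-0.012, -0.386, 0.07],
    [-0.012, -0.386, 0.07],
    [-0.012, -0.386, 0.07],
    [-0.012, -0.386, 0.07],
    [-0.012, -0.386, 0.07],
    [-0.012, -0.386, 0.07],
    [-0.012, -0.386, 0.07],
    [-0.012, -0.386, 0.07],
    [-0.012, -0.386, 0.07],
    [-0.012, -0.386, 0.07],
  ],
  rot=[
    [0.12, 0, 0],
    [0.24, 0, 0],
    [0.36, 0, 0],
    [0.48, 0, 0],
    [0.5236, 0, 0],
    [0.5236, 0, 0],
    [0.5236, 0, 0],
    [0.5236, 0, 0],
    [0.5236, 0, 0],
    [0.5236, 0, 0],
    [0.5236, 0, 0],
    [0.5236, 0, 0],
    [0.5236, 0, 0],
    [0.5236, 0, 0],
  ],
  grip=0.8,
)

```text
time: 12.9
ee_pos: [0.5663, -0.0264, 0.3438]
eef_rot: [0.696, 0.718, 0.006, 0.006]
ft_force: [0.3, -0.3, -0.3]
width: 0.0699
grip_force: 0.0
```

```bash
python3 - <<'E'
from h import *
s=r.read_state();print(s["time"],s["ee_pos"],R.from_quat(s["eef_rot"]).as_matrix().round(3).tolist(),np.round(s["joint_positions"],2))
for k in range(2): spot(["lever_grip","lever_pivot","glue_bottle"],"wrist","pics/w7.png")
spot(["lever_grip","lever_pivot","glue_bottle"],"side")
E
```

```text
12.9 [ 0.56630718 -0.02639174  0.34383791] [[-0.03, 0.999, 0.018], [1.0, 0.03, 0.0], [-0.0, 0.018, -1.0]] [ 0.56  0.22 -0.71  1.4   0.14  1.56 -0.11]
wrist lever_grip [([0.5682, -0.0229, 0.2111], 0.77)]
wrist lever_pivot [([0.564, 0.0374, 0.2137], 0.62)]
wrist glue_bottle [([0.7281, 0.1231, 0.001], 0.94), ([0.5687, -0.0258, 0.2108], 0.26)]
wrist lever_grip [([0.5658, -0.0266, 0.2099], 0.91)]
wrist lever_pivot [([0.5659, 0.0354, 0.2105], 0.73)]
wrist glue_bottle [([0.727, 0.1251, -0.0007], 0.63)]
side lever_grip [([0.5655, -0.0231, 0.2134], 0.61), ([0.5939, 0.3224, 0.0977], 0.5)]
side lever_pivot [([0.5675, 0.0372, 0.2069], 0.94), ([0.5689, 0.3941, -0.0026], 0.56)]
side glue_bottle [([0.7311, 0.1238, -0.0009], 0.95), ([0.5561, 0.357, 0.0044], 0.15)]
```

View pics/w7.png

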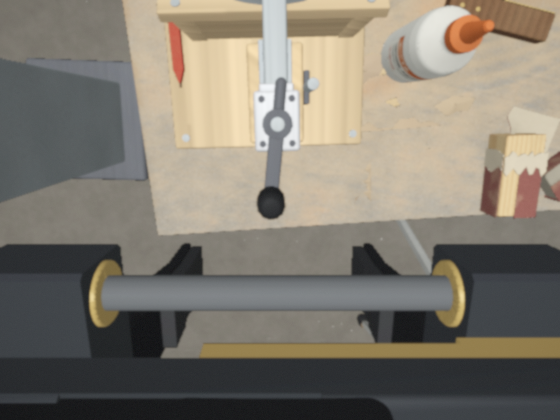

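The lever knob is at (271,202), between the fingers' plane. The bottle at (430,45) is well clear. Descending and gripping.

Emit:
arm_command(
  xyz=[
    [0, 0.001, -0.04],
    [0, 0.001, -0.08],
    [0, 0.001, -0.115],
    [0, 0.001, -0.135],
    [0, 0.001, -0.147],
    [0, 0.001, -0.147],
    [0, 0.001, -0.147],
  ],
  rot=[
    [0, 0, 0],
    [0, 0, 0],
    [0, 0, 0],
    [0, 0, 0],
    [0, 0, 0],
    [0, 0, 0],
    [0, 0, 0],
  ],
)

```text
time: 14.08
ee_pos: [0.5667, -0.0248, 0.1975]
eef_rot: [0.696, 0.718, 0.006, 0.006]
ft_force: [0.6, 0.8, 1.3]
width: 0.0696
grip_force: 0.0
```

Emit:
arm_command(
  xyz=[
    [0, 0, 0],
    [0, 0, 0],
    [0, 0, 0],
    [0, 0, 0],
    [0, 0, 0],
    [0, 0, 0],
    [0, 0, 0],
    [0, 0, 0],
    [0, 0, 0],
  ],
  rot=[
    [0, 0, 0],
    [0, 0, 0],
    [0, 0, 0],
    [0, 0, 0],
    [0, 0, 0],
    [0, 0, 0],
    [0, 0, 0],
    [0, 0, 0],
    [0, 0, 0],
  ],
  grip=0,
  squeeze=25,
)

```text
time: 14.83
ee_pos: [0.5662, -0.025, 0.1967]
eef_rot: [0.696, 0.718, 0.006, 0.006]
ft_force: [-1.3, -0.2, 1.4]
width: 0.0236
grip_force: 25.0
```

Emit:
arm_command(
  xyz=[
    [0, 0.01, 0],
    [-0.001, 0.02, 0],
    [-0.001, 0.03, 0],
    [-0.001, 0.038, 0],
    [-0.002, 0.043, 0],
    [-0.002, 0.046, 0],
    [-0.002, 0.047, 0],
    [-0.002, 0.047, 0],
  ],
  rot=[
    [0, 0, 0],
    [0, 0, 0],
    [0, 0, 0],
    [0, 0, 0],
    [0, 0, 0],
    [0, 0, 0],
    [0, 0, 0],
    [0, 0, 0],
  ],
)

```text
time: 15.5
ee_pos: [0.5646, 0.0183, 0.1967]
eef_rot: [0.697, 0.717, 0.005, 0.008]
ft_force: [-1.3, -13.0, 3.7]
width: 0.0231
grip_force: 25.0
```

The guide is home: 43 mm of travel, then 13 N against the stop. Swinging the lever.

Emit:
arm_command(
  xyz=[
    [-0.008, 0, 0],
    [-0.016, 0.0015, 0],
    [-0.024, 0.004, 0],
    [-0.0313, 0.007, 0],
    [-0.038, 0.0115, 0],
    [-0.0444, 0.0165, 0],
    [-0.05, 0.0225, 0],
    [-0.0548, 0.029, 0],
    [-0.0585, 0.036, 0],
    [-0.0615, 0.0435, 0],
    [-0.0635, 0.0515, 0],
    [-0.0642, 0.0595, 0],
    [-0.0642, 0.0595, 0],
    [-0.0642, 0.0595, 0],
  ],
  rot=[
    [0, 0, 0],
    [0, 0, 0],
    [0, 0, 0],
    [0, 0, 0],
    [0, 0, 0],
    [0, 0, 0],
    [0, 0, 0],
    [0, 0, 0],
    [0, 0, 0],
    [0, 0, 0],
    [0, 0, 0],
    [0, 0, 0],
    [0, 0, 0],
    [0, 0, 0],
  ],
)

```text
time: 16.67
ee_pos: [0.5026, 0.0793, 0.1969]
eef_rot: [0.697, 0.717, 0.007, 0.009]
ft_force: [15.5, -10.9, -8.2]
width: 0.0235
grip_force: 25.1
```

```bash
python3 - <<'E'
from h import *
for c in("side","top","wrist"): spot(["lever_grip","lever_pivot","plunger_grip"],c,f"pics/{c}8.png")
E
```

```text
side lever_grip [([0.5009, 0.0759, 0.2086], 0.75)]
side lever_pivot [([0.5659, 0.0745, 0.2085], 0.92), ([0.5495, 0.3577, 0.0027], 0.27)]
side plunger_grip [([0.4161, 0.3806, 0.0022], 0.57), ([0.5966, 0.3212, 0.0986], 0.5)]
top lever_grip [([0.5564, 0.2279, -0.0009], 0.44)]
top lever_pivot []
top plunger_grip [([0.5961, 0.3209, 0.1036], 0.49)]
wrist lever_grip [([0.5088, 0.0782, 0.2092], 0.82)]
wrist lever_pivot []
wrist plunger_grip [([0.506, 0.0745, 0.2131], 0.34)]
```

The lever is against its stop, with 11 N of tangential force. I'll relax, release, retreat and check.

Emit:
arm_command(
  xyz=[
    [0.003, 0.002, 0],
    [0.003, 0.002, 0],
    [0.003, 0.002, 0],
  ],
  rot=[
    [0, 0, 0],
    [0, 0, 0],
    [0, 0, 0],
  ],
)

```text
time: 17.52
ee_pos: [0.5031, 0.0795, 0.1967]
eef_rot: [0.697, 0.717, 0.004, 0.008]
ft_force: [-1.8, -18.2, 5.3]
width: 0.0233
grip_force: 25.1
```

Emit:
arm_command(
  xyz=[
    [0, -0.002, 0],
    [0, -0.002, 0],
    [0, -0.002, 0],
    [0, -0.002, 0],
    [0, -0.002, 0],
    [0, -0.002, 0.02],
    [0, -0.002, 0.05],
    [0, -0.002, 0.09],
    [0, -0.02, 0.13],
    [0, -0.05, 0.15],
    [0, -0.05, 0.15],
    [0, -0.05, 0.15],
  ],
  rot=[
    [0, 0, 0],
    [0, 0, 0],
    [0, 0, 0],
    [0, 0, 0],
    [0, 0, 0],
    [0, 0, 0],
    [0, 0, 0],
    [0, 0, 0],
    [0, 0, 0],
    [0, 0, 0],
    [0, 0, 0],
    [0, 0, 0],
  ],
  grip=0.7,
)

```text
time: 18.52
ee_pos: [0.5038, 0.0325, 0.3478]
eef_rot: [0.697, 0.717, 0.007, 0.007]
ft_force: [0.3, 0.5, -0.7]
width: 0.0607
grip_force: 0.0
```

```bash
python3 - <<'E'
from h import *
L=["lever_grip","lever_pivot","plunger_grip"]
for c in("wrist","side","wrist"): spot(L,c,f"pics/{c}9.png")
E
```

```text
wrist lever_grip [([0.5054, 0.0757, 0.2087], 0.59)]
wrist lever_pivot [([0.5622, 0.0787, 0.2134], 0.63)]
wrist plunger_grip []
side lever_grip [([0.5003, 0.0764, 0.2109], 0.58)]
side lever_pivot [([0.562, 0.0763, 0.2078], 0.91)]
side plunger_grip [([0.593, 0.32, 0.0963], 0.46)]
wrist lever_grip [([0.5066, 0.0758, 0.2104], 0.8), ([0.5597, 0.0786, 0.2119], 0.72)]
wrist lever_pivot [([0.5611, 0.0778, 0.2119], 0.74)]
wrist plunger_grip []
```

View pics/wrist9.png

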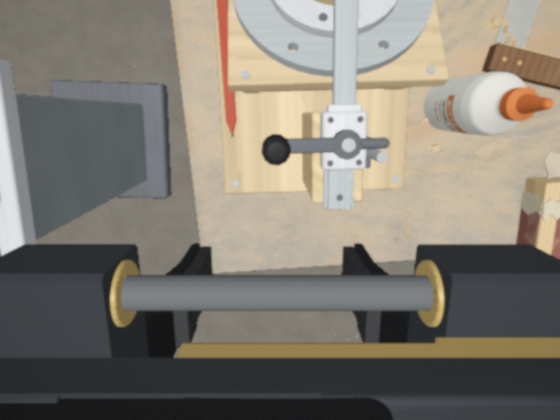

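The lever knob is at (276,149) and its pivot at (347,144), so the lever points straight at the robot. Its hook is at the stud, the guide is home and the arm is clear. Handing in.

```bash
python3 -c "
from bench import r
print(r.close_job())"
```

```text
the job is handed in; nothing more can be done
None
```

I handed the job in at about 19 s: the faceplate is one hole clockwise with the plunger seated, the drill guide is home, and its lever is swung to the locked stop. The arm is clear and it touched none of the bystanders; I checked by camera and force, but the hand-in returned no verdict.

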